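Hold the filling funnel over a tub on the scale

ROBOT

A 6-joint arm with a two-finger parallel gripper is mounted at the origin on the work surface. World frame = base frame: x ahead of the robot, y to its left, z up, the work surface at z = 0. Lengths are in m, angles in degrees, forces in N, time in s.
With the tool pointing down it reaches from about 0.4 to 0.825 m from the base axis. Payload 7 kg.
Tool frame: the origin (TCP) lies on the centre line of the jaws, within the pads' length; the fingertips stand 11 mm ahead of it and the grasp point (between the pads) lies 8 mm behind it; z points along the fingers, y is the direction in which the jaws open and shut (so a half turn about z gives the same grasp; the last joint's range is limited). The gripper opens to 88 mm and grips with 3 to 60 N. Pads are 19 mm wide; open, the fingers measure 130 mm over their backs; the gripper's body (78 mm by 193 mm) begins 47 mm behind the grasp point.
Start: joints at [83.428, 20.546, 0.682, 0, -70.136, -16.507], TCP at [0.265, 0.621, 0.238] pointing down, gripper open.
Joint ranges: [-176.03, 176.03], [-82.01, 121.73], [-58.28, 71.71], [-173.87, 95.51], [-174.79, -0.11], [-173.66, 173.66]. Speed limits (degrees/s): [136.94, 136.94, 172.46, 180, 180, 180].

INTERFACE

Orientations are given as [roll, pitch, yaw] about the fixed x, y, z axes, in that order (R = Rz(yaw) Ry(pitch) Rx(roll)).
In Python, from plant import ctrl, cams, order gives the robot as it stands.
- The arm moves only by the tool jog_arm, never from a script. Its argument "motion" is a list of rows, each an object with "offset": the shift along the tool's x, y, z in mm, a list of three; "roll": the turn about the tool's z in rad; "hand": the finger opening in mm, from 0 to 87.6. A call has 1 to 20 rows; each row is the pose to reach, as a shift and turn from the pose commanded when the call began, along the tool's axes at that moment; what a row does not reach only later rows make up. A row lasts 1/12 s, in which the tool goes at most 41.7 mm and 7.16 degrees, less where a joint would pass 70% of its speed; a pose out of reach is approached as far as the arm can. A call with a gripper value outside its range is refused whole. The fingers move at their own pace and stop on an object; the grip force is fixed at half the most. Time passes only in rows, so rows that repeat a pose let the fingers close. It gives the time, the measured TCP pose, the force and the opening at its end, in the units of the state.
- ctrl.get_obs(): the state, without advancing time (a new reading comes with each control period).
- cams.snapshot(name): name is "side" or "top"; returns a dict with "img" (400x640x3 uint8, red, green, blue), "K" (3x3 intrinsics, pixels), "cam_to_world" (4x4, takes a point from camera to world coordinates). Camera axes: x right, y down, z forward; pixel columns grow to the right and rows downward; lengths in m; the calibration is good to about 2 mm. A picture is of the moment at which its call begins. There is no depth.
- order.close_job(): hands the job in, once; it reports no verdict.
The state is a dict: "clock": time; "joint_pos": joint angles; "qvel": joint speeds; "tau": joint torques, N m; "tool_pos": TCP position; "orientation": TCP orientation; "force": force on the tool from outside, world axes, zero at the start; "moment": the same for the moment, N m; "opening": finger opening in m.
Only numpy, scipy, OpenCV 4.12 (cv2) and the standard library are available. Lean on these libraries where they do the work, as an engineer would, in place of code of your own. Each camera call takes 0.05 s, during which the arm holds its last target. There are 200 camera calls.

TASK

Take the empty open tub from the funnel stand's tray and stand it upright and centred on the scale's small raised pan. Then lift the funnel by its handle out of its stand, carry it over the low green shelf with the lidded tubs, and hold it level and centred over the empty tub with the end of its spout about 15 mm above the tub's rim, ready for filling; it must never touch the tub, since that would spoil the weighing. Finish while still holding it there, and leave the lidded tubs where they stand.

Things in the scene. Friction and masses are not known exactly. Their poses are not given: they have to be found in the camera images.
- tub: Empty open round plastic tub, white: 52 mm outside diameter at the foot, 58 mm at the rim, 70 mm tall, wall 2.5 mm, about 50 g (may differ). Origin: centre of its underside; z up. Starts upright on the tray of the funnel stand (tray top 8 mm above the table), on the robot's side of the funnel. It may be gripped across its outside from above.
- tub_rim (a point): Centre of the tub's mouth, level with the rim (70 mm above the tub's underside), z up.
- funnel: Stainless funnel, 85 mm tall, about 0.15 kg (may differ): spout below (32 mm outside diameter at its end), seating collar 54 mm in diameter 32 to 37 mm above the spout's end, cone widening to 84 mm at the top. A black straight handle sticks out level from the cone towards the funnel's own -x: 14 mm thick (along y), 24 mm tall (60 to 85 mm above the spout's end), from 42 to 106 mm from the axis. Origin: centre of the spout's lower end; z up along the axis.
- funnel_spout (a point): Centre of the spout's lower end (the funnel's origin).
- funnel_handle (a point): Middle of the funnel's handle: 74 mm from the funnel's axis along its -x and 72.5 mm above the spout's end; same axes as the funnel. Grip here from above across the 14 mm thickness.
- stand: Fixed funnel stand: grey tray 270 x 110 x 8 mm (x, y, z) with, towards its +x end, a steel bracket: an 80 x 80 mm plate with a 42 mm round hole, top 58 mm above the table. The funnel hangs in the hole by its collar, so its spout's end starts 26 mm above the table, 32 mm below the plate's top: lift it straight up by more than 35 mm to free it. Origin: centre of the tray's underside. It may stand left or right of the green shelf.
- stand_hole (a point): Centre of the bracket's hole, at the top of its plate.
- scale: Fixed bench scale: grey housing 190 x 160 mm and 50 mm tall, from which a 36 mm column carries a round pan 76 mm in diameter, its flat top 100 mm above the table. Origin: on the table below the pan's centre. It stands on the other side of the green shelf from the funnel stand. The pan does not move.
- pan (a point): Centre of the pan's top face (100 mm above the table).
- shelf: Fixed low green wire shelf, 400 x 130 mm (x, y), deck 60 mm above the table, between the stand and the scale, roughly along world x. With the lidded tubs on it, its top is 140 mm above the table. Origin: centre of its foot, at table height.
- stock_a: Closed white lidded tub on the shelf, 88 mm in diameter, 80 mm tall, loose; origin at the centre of its underside. Leave alone.
- stock_b: Another such lidded tub on the shelf. Leave alone.
- stock_c: Another such lidded tub on the shelf. Leave alone.

How it is judged:
By the outcome, as a careful person would: the job done as asked, in the order asked, and still so for the second after the job is handed in, while the arm keeps its last pose, push and grip.
It also fails if it takes over 64 s, if anything falls off the work surface, if the arm or the gripper's body presses on something with over 40 N, if the wrist force passes 120 N, or if a joint passes its speed limit or range.

## Working session

There is one attempt and no reset: what is moved stays moved. The work goes in short steps, Python scripts to look and compute and a tool call to move; the robot and the scene stay as the last step left them, time stands still between calls to the robot, and variables do not carry over. Pictures are saved under pics/ and viewed, about 8 in all and at most 12, crops included, and the job is handed in when it is done.

Besides the shell and the picture viewer there is one more tool, called after "Call:" as name(argument=value, ...), one argument or row to a line, values as JSON. jog_arm: Moves the arm, as the interface text tells. Its arguments: {"type":"object","properties":{"motion":{"type":"array"}},"required":["motion"]}

```bash
mkdir -p pics; ls
python3 - <<'E'
from plant import ctrl,cams
import cv2,numpy as np
o=ctrl.get_obs();print({k:np.round(v,4).tolist() for k,v in o.items()})
import pickle
d={}
for n in("side","top"):
    s=cams.snapshot(n);d[n]=s
    cv2.imwrite(f"pics/{n}0.png",s["img"][:,:,::-1]);print(n,s["K"].tolist(),np.round(s["cam_to_world"],4).tolist())
pickle.dump(d,open("s0.pkl","wb"))
E
```

```text
pics
{'clock': 0.0, 'joint_pos': [83.4271, 20.594, 0.6326, -0.0209, -70.1361, -16.5079], 'qvel': [0.0802, -0.0569, 0.0612, -0.0016, -0.0887, -0.0977], 'tau': [0.0014, -58.2723, 29.3056, 6.9974, 0.0069, -0.0001], 'tool_pos': [0.2644, 0.6205, 0.2366], 'orientation': [179.901, -0.0088, -23.0879], 'force': [-0.0906, 0.0584, 0.3037], 'moment': [0.0104, -0.034, -0.0155], 'opening': 0.0873}
side [[434.9601150605783, 0.0, 318.19619582558084], [0.0, 434.9601150605783, 206.27460825780443], [0.0, 0.0, 1.0]] [[-0.8309, -0.3675, 0.4178, 0.1958], [-0.556, 0.5191, -0.6491, 0.5866], [0.0217, -0.7717, -0.6356, 0.6866], [0.0, 0.0, 0.0, 1.0]]
top [[427.5428467745499, 0.0, 324.2921784525931], [0.0, 427.5428467745499, 201.85443803201755], [0.0, 0.0, 1.0]] [[0.029, -0.9918, 0.1244, 0.4552], [-0.9994, -0.0312, -0.0162, 0.0071], [0.02, -0.1239, -0.9921, 0.9937], [0.0, 0.0, 0.0, 1.0]]
```

View pics/side0.png

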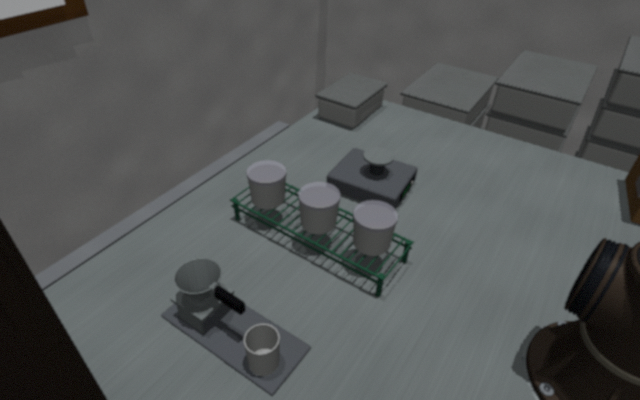

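View pics/top0.png

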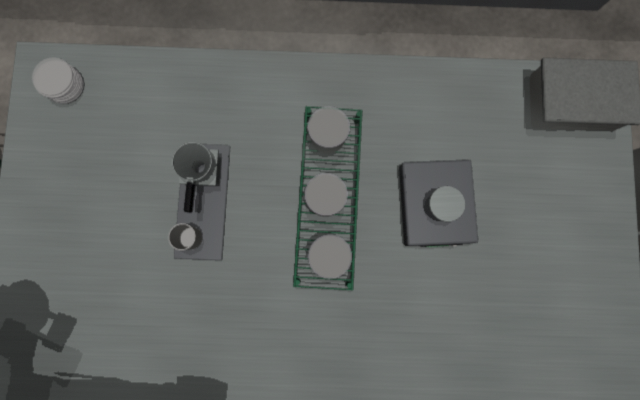

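Side: funnel rim around (198,276), handle (230,299), tub mouth (262,338), pan (378,157). Top: funnel rim (194,162), handle (189,196), tub mouth (184,237), pan (446,204), shelf between them. Zooming in for precise points.

Run:
```python
import pickle,cv2,numpy as np
d=pickle.load(open("s0.pkl","rb"))
def c(n,x,y,w,h):
    im=d[n]["img"][y:y+h,x:x+w,::-1]
    im=cv2.resize(im,(400,300),interpolation=cv2.INTER_CUBIC); im=np.clip(im*1.5,0,255).astype(np.uint8)
    for i in range(0,w,20):
        X=int(i*400/w);cv2.line(im,(X,0),(X,6),(0,0,255));cv2.putText(im,str(x+i),(X,16),0,.35,(0,255,255))
    for i in range(0,h,20):
        Y=int(i*300/h);cv2.line(im,(0,Y),(6,Y),(0,0,255));cv2.putText(im,str(y+i),(8,Y+4),0,.35,(0,255,255))
    return im
A=np.vstack([np.hstack([c("side",155,250,160,120),c("top",120,140,160,120)]),np.hstack([c("side",320,130,100,75),c("top",390,150,120,90)])])
cv2.imwrite("pics/z.png",A)
```

```text
(no output)
```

View pics/z.png

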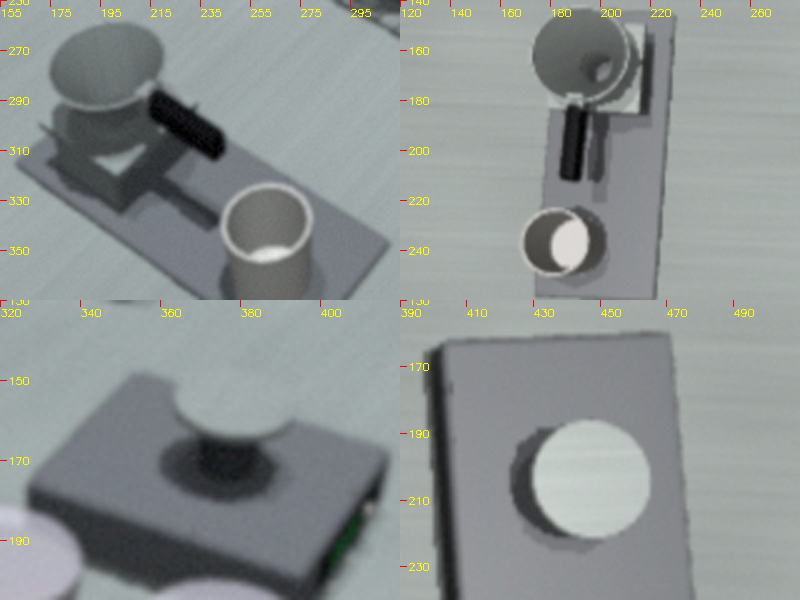

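```bash
cat > h.py <<'E'
import numpy as np,cv2
from scipy.optimize import least_squares
def proj(s,P):
    T=np.linalg.inv(s["cam_to_world"]);p=np.atleast_2d(P)@T[:3,:3].T+T[:3,3];q=p@s["K"].T
    return q[:,:2]/q[:,2:]
def circ(c,r):
    a=np.linspace(0,2*np.pi,180);return np.c_[c[0]+r*np.cos(a),c[1]+r*np.sin(a),c[2]+0*a]
def bb(s,c,r):
    q=proj(s,circ(c,r));return np.r_[q[:,0].min(),q[:,0].max(),q[:,1].min(),q[:,1].max()]
def fitc(ss,bbs,r,x0):
    m=[~np.isnan(b) for b in bbs]
    f=lambda c:np.concatenate([(bb(s,c,r)-b)[k] for s,b,k in zip(ss,bbs,m)])
    R=least_squares(f,x0);return R.x,R.fun
def onz(s,uv,z):
    T=s["cam_to_world"];d=T[:3,:3]@np.linalg.solve(s["K"],[*uv,1]);return T[:3,3]+d*(z-T[2,3])/d[2]
E
python3 - <<'E'
from h import *;import pickle
d=pickle.load(open("s0.pkl","rb"));S,T=d["side"],d["top"];n=np.nan
A=lambda *a:np.array(a,float)
np.set_printoptions(precision=4,suppress=True)
for k,b1,b2,r in [("funnel rim",A(174.6,220.2,259.2,293.6),A(173.2,211.2,142.8,181.2),.042),
 ("tub rim",A(243.8,279.8,323.2,356),A(168.4,195.2,223.2,250.4),.029),
 ("pan",A(363.3,395,n,n),A(429.9,465.3,185.7,221.7),.038)]:
    c,f=fitc([S,T],[b1,b2],r,[.5,.2,.1]);print(k,c,f)
for k,z in [("start",.111),("end",.111)]:pass
a=onz(T,(190.8,182),.111);b=onz(T,(188,212),.111);print("handle top cam",a,b,"side end",onz(S,(243.8,306),.111))
for uv in[(403.5,242),(400.5,162)]:print(onz(T,uv,.05))
# stand edges: right edge in top view
p=[onz(T,(120+(u-400)/2.5,140+v/2.5),.008) for u,v in [(675,15),(656,299)]];print("tray edge",p)
E
```

```text
funnel rim [0.6437 0.2731 0.1048] [-1.6265  2.1169 -0.8775  1.2694 -0.9483  1.1764 -0.7531 -0.0675]
tub rim [0.4856 0.2934 0.0741] [-0.2881 -0.0372  0.6848 -0.7107 -0.2187  0.382   0.1709  0.2409]
pan [ 0.5701 -0.2651  0.1119] [ 0.2977 -0.5197 -0.352   0.4203  0.0357  0.139 ]
handle top cam [0.5988 0.2715 0.111 ] [0.536 0.273 0.111] side end [0.5313 0.2799 0.111 ]
[ 0.4898 -0.1857  0.05  ]
[ 0.6697 -0.1778  0.05  ]
tray edge [array([0.7042, 0.2165, 0.008 ]), array([0.4392, 0.2189, 0.008 ])]
```

Estimates: tub (0.486, 0.293), funnel axis (0.644, 0.272) with its handle towards -x (yaw about 0), pan (0.570, -0.265). The measured heights are within 6 mm of spec, except the pan at 12 mm, because its vertical extents were not used. Moving above the tub.

Call:
jog_arm(
  motion=[
    {"offset": [10, 6, 3], "roll": -0.012, "hand": 86},
    {"offset": [33, 21, 9], "roll": -0.04, "hand": 86},
    {"offset": [63, 41, 17], "roll": -0.077, "hand": 86},
    {"offset": [93, 60, 25], "roll": -0.113, "hand": 86},
    {"offset": [123, 80, 33], "roll": -0.149, "hand": 86},
    {"offset": [153, 99, 40], "roll": -0.185, "hand": 86},
    {"offset": [183, 118, 48], "roll": -0.222, "hand": 86},
    {"offset": [212, 138, 56], "roll": -0.258, "hand": 86},
    {"offset": [242, 157, 64], "roll": -0.294, "hand": 86},
    {"offset": [269, 174, 71], "roll": -0.326, "hand": 86},
    {"offset": [292, 189, 77], "roll": -0.355, "hand": 86},
    {"offset": [312, 202, 83], "roll": -0.379, "hand": 86},
    {"offset": [325, 211, 86], "roll": -0.395, "hand": 86},
    {"offset": [332, 215, 88], "roll": -0.403, "hand": 86},
    {"offset": [332, 215, 88], "roll": -0.403, "hand": 86},
    {"offset": [332, 215, 88], "roll": -0.403, "hand": 86},
  ],
)

```text
clock: 1.43
tool_pos: [0.4858, 0.2928, 0.1495]
orientation: [180.0, 0.0, -0.1]
force: [-0.5, 0.7, 0.2]
opening: 0.086
```

```bash
cat > look.py <<'E'
from plant import ctrl,cams
from h import *;import pickle,sys
o=ctrl.get_obs();np.set_printoptions(precision=4,suppress=True)
for k in("clock","joint_pos","tool_pos","orientation","force","opening"):print(k,np.array(o[k]))
def crop(s,x,y,w,h,W=400,H=300,pts=[]):
    im=cv2.resize(s["img"][y:y+h,x:x+w,::-1],(W,H),interpolation=cv2.INTER_CUBIC); im=np.clip(im*1.5,0,255).astype(np.uint8)
    for P,col in pts:
        q=(proj(s,P)+.5-[x,y])*[W/w,H/h]-.5
        cv2.polylines(im,[np.round(q).astype(int)],False,col,1,cv2.LINE_AA)
    for i in range(0,w,20):
        X=int(i*W/w);cv2.line(im,(X,0),(X,6),(0,0,255));cv2.putText(im,str(x+i),(X,16),0,.35,(0,255,255))
    for i in range(0,h,20):
        Y=int(i*H/h);cv2.line(im,(0,Y),(6,Y),(0,0,255));cv2.putText(im,str(y+i),(8,Y+4),0,.35,(0,255,255))
    return im
E
python3 - <<'E'
from look import *
d0=pickle.load(open("s0.pkl","rb"));S0,T0=d0["side"],d0["top"]
S=cams.snapshot("side");T=cams.snapshot("top")
print(np.abs(S["cam_to_world"]-S0["cam_to_world"]).max())
def handle(c,yaw,z):
    R=np.array([[np.cos(yaw),-np.sin(yaw)],[np.sin(yaw),np.cos(yaw)]])
    q=np.array([[-.042,.007],[-.106,.007],[-.106,-.007],[-.042,-.007]])@R.T+c[:2]
    return np.c_[q,np.full(4,z)]
f=[.644,.272]
G=(0,255,0);R=(0,0,255)
pts=[(circ([*f,.111],.042),G),(handle(f,0,.111),G),(circ([.486,.293,.078],.029),G),(circ([.57,-.265,.1],.038),G)]
A=np.vstack([np.hstack([crop(S0,155,250,160,120,pts=pts),crop(T0,120,140,160,120,pts=pts)]),np.hstack([crop(S0,320,130,100,75,pts=pts),crop(T0,390,150,120,90,pts=pts)])])
cv2.imwrite("pics/ov.png",A)
cv2.imwrite("pics/now.png",np.vstack([S["img"],T["img"]])[100:700,:,::-1])
E
```

```text
clock 1.4333
joint_pos [ 50.8387  14.7195 -20.0143  -0.0021 -55.2754  39.111 ]
tool_pos [0.4858 0.2928 0.1495]
orientation [179.9939   0.0072  -0.0515]
force [-0.4936  0.7109  0.2309]
opening 0.08598139837942327
0.0
```

View pics/ov.png

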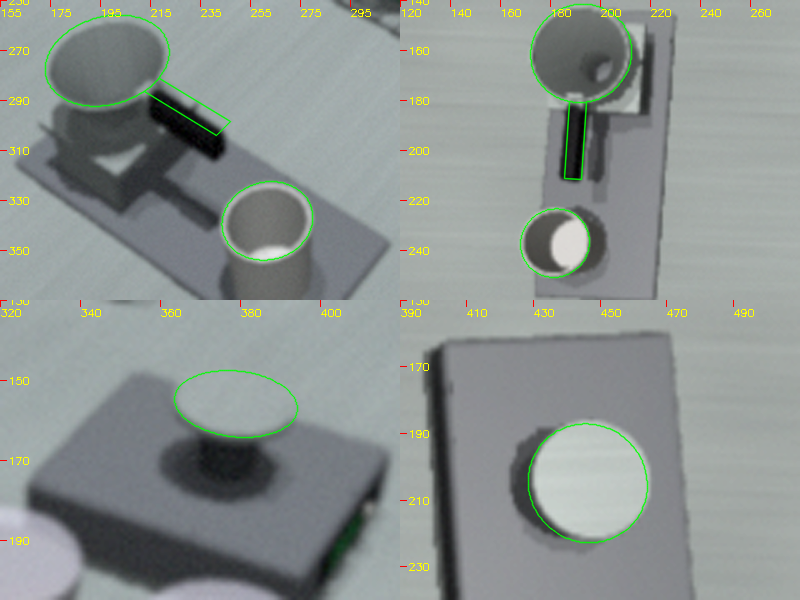

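View pics/now.png

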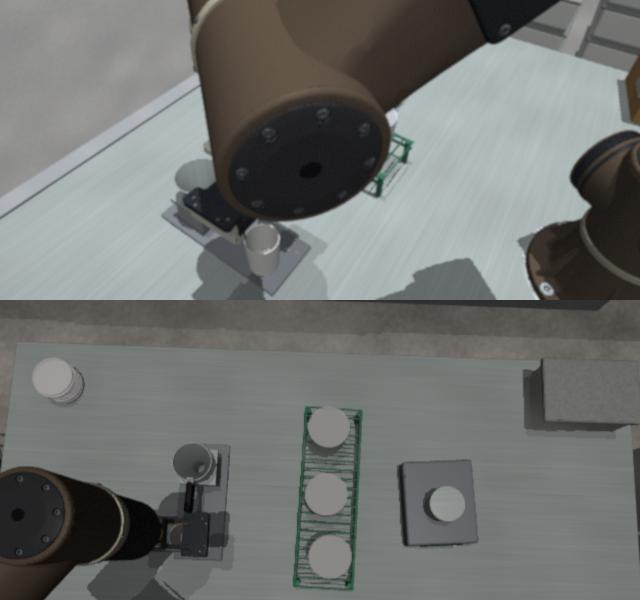

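The side camera is fixed. The overlay agrees to about 2 mm, and the handle looks about 1.5° clockwise. Going down on the tub and gripping.

Call:
jog_arm(
  motion=[
    {"offset": [0, 0, 6], "roll": 0, "hand": 86},
    {"offset": [0, 0, 20], "roll": 0, "hand": 86},
    {"offset": [0, 0, 38], "roll": 0, "hand": 86},
    {"offset": [0, 0, 56], "roll": 0, "hand": 86},
    {"offset": [0, 0, 72], "roll": 0, "hand": 86},
    {"offset": [0, 0, 84], "roll": 0, "hand": 86},
    {"offset": [0, 0, 91], "roll": 0, "hand": 86},
    {"offset": [0, 0, 93], "roll": 0, "hand": 86},
    {"offset": [0, 0, 93], "roll": 0, "hand": 78},
    {"offset": [0, 0, 93], "roll": 0, "hand": 70},
    {"offset": [0, 0, 93], "roll": 0, "hand": 64},
    {"offset": [0, 0, 93], "roll": 0, "hand": 58},
    {"offset": [0, 0, 93], "roll": 0, "hand": 52},
    {"offset": [0, 0, 93], "roll": 0, "hand": 45},
    {"offset": [0, 0, 93], "roll": 0, "hand": 45},
    {"offset": [0, 0, 93], "roll": 0, "hand": 45},
    {"offset": [0, 0, 93], "roll": 0, "hand": 45},
    {"offset": [0, 0, 93], "roll": 0, "hand": 45},
  ],
)

```text
clock: 3.03
tool_pos: [0.4861, 0.2934, 0.0571]
orientation: [-180.0, -0.1, 0.0]
force: [-0.1, 0.9, 5.8]
opening: 0.0572
```

Call:
jog_arm(
  motion=[
    {"offset": [0, 0, -3], "roll": 0, "hand": 45},
    {"offset": [0, 0, -10], "roll": 0, "hand": 45},
    {"offset": [0, 0, -22], "roll": 0, "hand": 45},
    {"offset": [0, 0, -40], "roll": 0, "hand": 45},
    {"offset": [0, 0, -60], "roll": 0, "hand": 45},
    {"offset": [0, 0, -80], "roll": 0, "hand": 45},
    {"offset": [0, 0, -100], "roll": 0, "hand": 45},
    {"offset": [0, 0, -120], "roll": 0, "hand": 45},
    {"offset": [0, 0, -138], "roll": 0, "hand": 45},
    {"offset": [0, 0, -153], "roll": 0, "hand": 45},
    {"offset": [0, 0, -165], "roll": 0, "hand": 45},
    {"offset": [0, 0, -172], "roll": 0, "hand": 45},
    {"offset": [0, 0, -175], "roll": 0, "hand": 45},
    {"offset": [0, 0, -175], "roll": 0, "hand": 45},
    {"offset": [0, 0, -175], "roll": 0, "hand": 45},
  ],
)

```text
clock: 4.28
tool_pos: [0.4854, 0.2927, 0.2309]
orientation: [180.0, 0.1, 0.0]
force: [-0.4, -0.3, -0.6]
opening: 0.0572
```

Run:
```python
from look import *
S=cams.snapshot("side");T=cams.snapshot("top");pickle.dump([S,T],open("s1.pkl","wb"))
x,y,z=o["tool_pos"];b=z-.057+.008
P=[(circ([x,y,b],.026),(0,255,0)),(circ([x,y,b+.07],.029),(0,255,0))]
u=proj(S,[x,y,b]);print(u)
F=[.644,.272]
a=np.radians(-1.5);R=np.array([[np.cos(a),-np.sin(a)],[np.sin(a),np.cos(a)]])
q=np.array([[-.042,.007],[-.106,.007],[-.106,-.007],[-.042,-.007]])@R.T+F
h=[(np.c_[q,np.full(4,.108)],(0,255,0)),(np.c_[q,np.full(4,.0865)],(0,0,255)),(circ([*F,.108],.041),(0,255,0))]
X,Y=[int(v) for v in u[0]]
cv2.imwrite("pics/l.png",np.hstack([crop(S,X-80,Y-80,160,120,pts=P),np.vstack([crop(S,155,250,80,60,pts=h),crop(T,160,140,80,60,pts=h)])[:300]]) if 0 else np.vstack([np.hstack([crop(S,X-80,max(Y-80,0),160,120,pts=P),crop(S,155,250,100,75,pts=h)]),np.hstack([crop(T,130,170,120,90,pts=P),crop(T,150,140,100,75,pts=h)])]))
```

```text
clock 4.2833
joint_pos [ 50.8593  10.7123 -13.7438  -0.0201 -65.6016  39.1505]
tool_pos [0.4854 0.2927 0.2309]
orientation [179.9668   0.0506   0.0015]
force [-0.4051 -0.2909 -0.6126]
opening 0.057161202639505394
[[257.6233 296.0094]]
```

View pics/l.png

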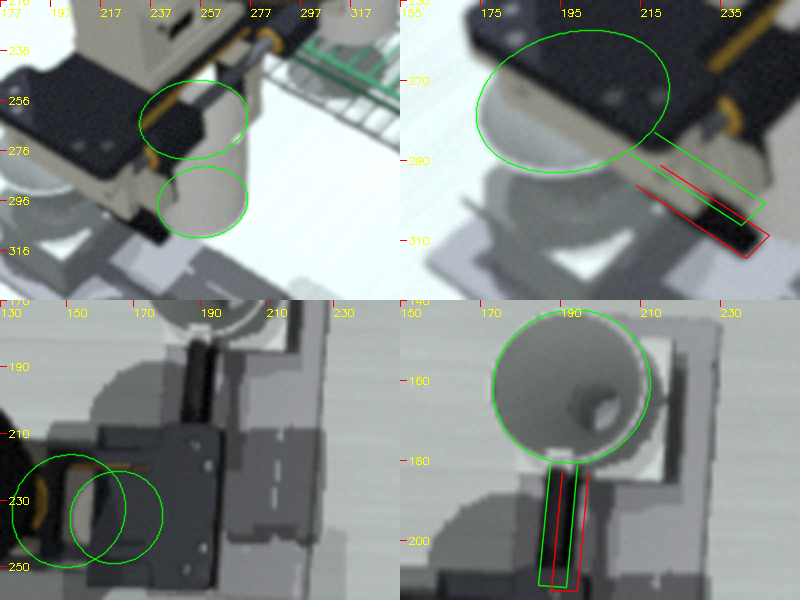

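The tub is held upright and matches the side overlay. Carrying it to the pan (0.571, -0.267).

Call:
jog_arm(
  motion=[
    {"offset": [1, 7, 0], "roll": 0, "hand": 45},
    {"offset": [3, 22, 0], "roll": 0, "hand": 45},
    {"offset": [7, 45, 0], "roll": 0, "hand": 45},
    {"offset": [11, 73, 0], "roll": 0, "hand": 45},
    {"offset": [16, 104, 0], "roll": 0, "hand": 45},
    {"offset": [20, 134, 0], "roll": 0, "hand": 45},
    {"offset": [26, 168, 0], "roll": 0, "hand": 45},
    {"offset": [31, 202, 0], "roll": 0, "hand": 45},
    {"offset": [36, 235, 0], "roll": 0, "hand": 45},
    {"offset": [41, 269, 0], "roll": 0, "hand": 45},
    {"offset": [46, 302, 0], "roll": 0, "hand": 45},
    {"offset": [51, 336, 0], "roll": 0, "hand": 45},
    {"offset": [56, 370, 0], "roll": 0, "hand": 45},
    {"offset": [61, 403, 0], "roll": 0, "hand": 45},
    {"offset": [66, 437, 0], "roll": 0, "hand": 45},
    {"offset": [71, 468, 0], "roll": 0, "hand": 45},
    {"offset": [75, 496, 0], "roll": 0, "hand": 45},
    {"offset": [79, 521, 0], "roll": 0, "hand": 45},
    {"offset": [82, 540, 0], "roll": 0, "hand": 45},
    {"offset": [84, 552, 0], "roll": 0, "hand": 45},
  ],
)

```text
clock: 6.05
tool_pos: [0.5689, -0.2617, 0.2309]
orientation: [180.0, 0.1, -0.1]
force: [1.1, -0.0, -0.5]
opening: 0.0574
```

Call:
jog_arm(
  motion=[
    {"offset": [1, 7, 0], "roll": 0, "hand": 45},
    {"offset": [1, 8, 2], "roll": 0, "hand": 45},
    {"offset": [1, 8, 10], "roll": 0, "hand": 45},
    {"offset": [1, 8, 22], "roll": 0, "hand": 45},
    {"offset": [1, 8, 36], "roll": 0, "hand": 45},
    {"offset": [1, 8, 50], "roll": 0, "hand": 45},
    {"offset": [1, 8, 60], "roll": 0, "hand": 45},
    {"offset": [1, 8, 66], "roll": 0, "hand": 45},
    {"offset": [1, 8, 68], "roll": 0, "hand": 45},
    {"offset": [1, 8, 68], "roll": 0, "hand": 45},
    {"offset": [1, 8, 68], "roll": 0, "hand": 45},
  ],
)

```text
clock: 6.97
tool_pos: [0.5713, -0.2669, 0.1641]
orientation: [180.0, -0.0, 0.0]
force: [-0.0, 0.1, 0.4]
opening: 0.0569
```

Run:
```python
from look import *
S=cams.snapshot("side");T=cams.snapshot("top")
x,y,z=o["tool_pos"];b=z-.049
P=[(circ([x,y,b],.026),(0,255,0)),(circ([x,y,b+.07],.029),(0,255,0)),(circ([.571,-.267,.1],.038),(0,0,255))]
cv2.imwrite("pics/p.png",np.hstack([crop(S,320,100,100,75,pts=P),crop(T,390,150,120,90,pts=P)]))
```

```text
clock 6.9667
joint_pos [ -7.3239  19.483  -10.9606   0.016  -59.514   97.3538]
tool_pos [ 0.5713 -0.2669  0.1641]
orientation [179.9809  -0.0404   0.0379]
force [-0.0292  0.0749  0.4054]
opening 0.05693808727800094
```

View pics/p.png

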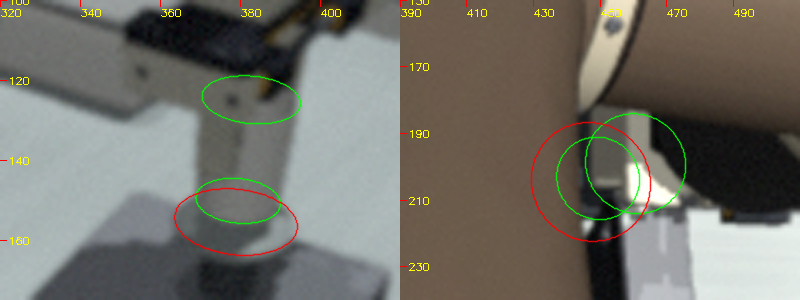

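Call:
jog_arm(
  motion=[
    {"offset": [0, 0, 2], "roll": 0, "hand": 45},
    {"offset": [0, 0, 6], "roll": 0, "hand": 45},
    {"offset": [0, 0, 10], "roll": 0, "hand": 45},
    {"offset": [0, 0, 12], "roll": 0, "hand": 45},
    {"offset": [0, 0, 13], "roll": 0, "hand": 45},
    {"offset": [0, 0, 14], "roll": 0, "hand": 45},
    {"offset": [0, 0, 14.5], "roll": 0, "hand": 45},
    {"offset": [0, 0, 14.5], "roll": 0, "hand": 45},
  ],
)

```text
clock: 7.73
tool_pos: [0.5709, -0.267, 0.1493]
orientation: [180.0, -0.0, 0.0]
force: [0.1, 0.3, 1.7]
opening: 0.0575
```

Call:
jog_arm(
  motion=[
    {"offset": [0, 0, 0.5], "roll": 0, "hand": 45},
    {"offset": [0, 0, 0.5], "roll": 0, "hand": 45},
    {"offset": [0, 0, 0.5], "roll": 0, "hand": 45},
  ],
)

```text
clock: 7.98
tool_pos: [0.5711, -0.267, 0.1492]
orientation: [180.0, -0.0, 0.0]
force: [-2.0, 1.9, 5.3]
opening: 0.0572
```

In contact (5 N). Opening, then rising.

Call:
jog_arm(
  motion=[
    {"offset": [0, 0, 0], "roll": 0, "hand": 58},
    {"offset": [0, 0, 0], "roll": 0, "hand": 60},
    {"offset": [0, 0, 0], "roll": 0, "hand": 64},
    {"offset": [0, 0, 0], "roll": 0, "hand": 70},
    {"offset": [0, 0, 0], "roll": 0, "hand": 78},
    {"offset": [0, 0, 0], "roll": 0, "hand": 84},
    {"offset": [0, 0, 0], "roll": 0, "hand": 86},
    {"offset": [0, 0, 0], "roll": 0, "hand": 86},
    {"offset": [0, 0, -4], "roll": 0, "hand": 86},
    {"offset": [0, 0, -14], "roll": 0, "hand": 86},
    {"offset": [0, 0, -30], "roll": 0, "hand": 86},
    {"offset": [0, 0, -50], "roll": 0, "hand": 86},
    {"offset": [0, 0, -70], "roll": 0, "hand": 86},
    {"offset": [0, 0, -84], "roll": 0, "hand": 86},
    {"offset": [0, 0, -92], "roll": 0, "hand": 86},
    {"offset": [0, 0, -95], "roll": 0, "hand": 86},
  ],
)

```text
clock: 9.32
tool_pos: [0.5715, -0.2672, 0.2459]
orientation: [180.0, -0.2, 0.0]
force: [-0.5, -0.6, 0.4]
opening: 0.0858
```

Call:
jog_arm(
  motion=[
    {"offset": [0, -6, 0], "roll": 0, "hand": 86},
    {"offset": [0, -22, 0], "roll": 0, "hand": 80},
    {"offset": [0, -46, 0], "roll": 0, "hand": 70},
    {"offset": [0, -76, 0], "roll": 0, "hand": 60},
    {"offset": [0, -108, 0], "roll": 0, "hand": 50},
    {"offset": [0, -140, 0], "roll": 0, "hand": 50},
    {"offset": [0, -173, 0], "roll": 0, "hand": 50},
    {"offset": [0, -205, 0], "roll": 0, "hand": 50},
    {"offset": [0, -238, 0], "roll": 0, "hand": 50},
    {"offset": [0, -270, 0], "roll": 0, "hand": 50},
    {"offset": [0, -302, 0], "roll": 0, "hand": 50},
    {"offset": [0, -335, 0], "roll": 0, "hand": 50},
    {"offset": [-1, -367, 0], "roll": 0, "hand": 50},
    {"offset": [-1, -400, 0], "roll": 0, "hand": 50},
    {"offset": [-1, -432, 0], "roll": 0.005, "hand": 50},
    {"offset": [-1, -464, 0], "roll": 0.01, "hand": 50},
    {"offset": [-1, -494, 0], "roll": 0.017, "hand": 50},
    {"offset": [-1, -518, 0], "roll": 0.017, "hand": 50},
    {"offset": [-1, -534, 0], "roll": 0.017, "hand": 50},
    {"offset": [-1, -540, 0], "roll": 0.017, "hand": 50},
  ],
)

```text
clock: 10.98
tool_pos: [0.569, 0.2751, 0.2421]
orientation: [179.9, 0.1, -0.9]
force: [0.1, -0.7, 0.1]
opening: 0.0498
```

Run:
```python
from look import *
S=cams.snapshot("side");T=cams.snapshot("top")
P=[(circ([.571,-.267,.17],.029),(0,255,0)),(circ([.571,-.267,.1],.038),(0,0,255))]
cv2.imwrite("pics/q.png",np.vstack([np.hstack([crop(S,320,100,100,75,pts=P),crop(T,390,150,120,90,pts=P)]),np.hstack([crop(S,140,200,160,120),crop(T,120,140,160,120)])]))
```

```text
clock 10.9833
joint_pos [ 43.458   16.4497  -4.6078  -0.0202 -69.0566  45.6942]
tool_pos [0.569  0.2751 0.2421]
orientation [179.9338   0.0948  -0.8551]
force [ 0.0574 -0.6716  0.1302]
opening 0.049835109872503246
```

View pics/q.png

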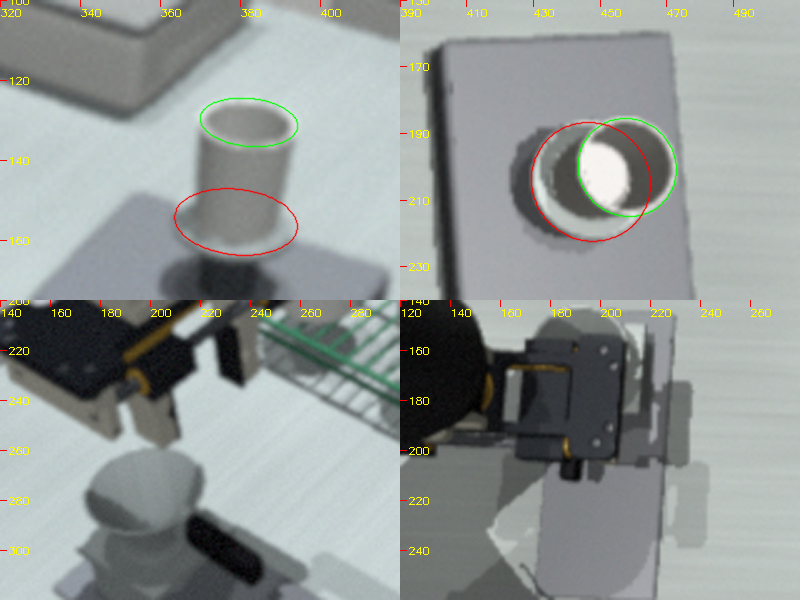

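The tub stands centred on the pan, rim within about 1 mm of the prediction in both views. The open jaws are above the handle. Going down to grip it.

Call:
jog_arm(
  motion=[
    {"offset": [0, 0, 6], "roll": 0, "hand": 50},
    {"offset": [0, 0, 20], "roll": 0, "hand": 50},
    {"offset": [0, 0, 42], "roll": 0, "hand": 50},
    {"offset": [0, 0, 66], "roll": 0, "hand": 50},
    {"offset": [0, 0, 90], "roll": 0, "hand": 50},
    {"offset": [0, 0, 112], "roll": 0, "hand": 50},
    {"offset": [0, 0, 132], "roll": 0, "hand": 50},
    {"offset": [0, 0, 146], "roll": 0, "hand": 50},
    {"offset": [0, 0, 152], "roll": 0, "hand": 50},
    {"offset": [0, 0, 153], "roll": 0, "hand": 44},
    {"offset": [0, 0, 153], "roll": 0, "hand": 36},
    {"offset": [0, 0, 153], "roll": 0, "hand": 28},
    {"offset": [0, 0, 153], "roll": 0, "hand": 22},
    {"offset": [0, 0, 153], "roll": 0, "hand": 17},
    {"offset": [0, 0, 153], "roll": 0, "hand": 12},
    {"offset": [0, 0, 153], "roll": 0, "hand": 6},
    {"offset": [0, 0, 153], "roll": 0, "hand": 2},
    {"offset": [0, 0, 153], "roll": 0, "hand": 2},
    {"offset": [0, 0, 153], "roll": 0, "hand": 2},
    {"offset": [0, 0, 153], "roll": 0, "hand": 2},
  ],
)

```text
clock: 12.75
tool_pos: [0.5699, 0.2733, 0.0911]
orientation: [-180.0, -0.0, -0.9]
force: [-2.8, 0.2, 5.8]
opening: 0.0139
```

Call:
jog_arm(
  motion=[
    {"offset": [0, 0, -2], "roll": 0, "hand": 2},
    {"offset": [0, 0, -6], "roll": 0, "hand": 2},
    {"offset": [0, 0, -12], "roll": 0, "hand": 2},
    {"offset": [0, 0, -20], "roll": 0, "hand": 2},
    {"offset": [0, 0, -30], "roll": 0, "hand": 2},
    {"offset": [0, 0, -42], "roll": 0, "hand": 2},
    {"offset": [0, 0, -54], "roll": 0, "hand": 2},
    {"offset": [0, 0, -66], "roll": 0, "hand": 2},
    {"offset": [0, 0, -80], "roll": 0, "hand": 2},
    {"offset": [0, 0, -95], "roll": 0, "hand": 2},
    {"offset": [0, 0, -110], "roll": 0, "hand": 2},
    {"offset": [0, 0, -125], "roll": 0, "hand": 2},
    {"offset": [0, 0, -140], "roll": 0, "hand": 2},
    {"offset": [0, 0, -155], "roll": 0, "hand": 2},
    {"offset": [0, 0, -168], "roll": 0, "hand": 2},
    {"offset": [0, 0, -178], "roll": 0, "hand": 2},
    {"offset": [0, 0, -186], "roll": 0, "hand": 2},
    {"offset": [0, 0, -190], "roll": 0, "hand": 2},
    {"offset": [0, 0, -190], "roll": 0, "hand": 2},
    {"offset": [0, 0, -190], "roll": 0, "hand": 2},
  ],
)

```text
clock: 14.42
tool_pos: [0.5695, 0.273, 0.2802]
orientation: [180.0, 0.0, -1.0]
force: [0.5, -0.3, -1.9]
opening: 0.014
```

```bash
cat >> look.py <<'E'
def funnel(o,dx=.074,dz=.0645):
    # outlines of the funnel expected in the grip; dz: TCP above spout end; dx: axis ahead of TCP
    x,y,z=o["tool_pos"];a=np.radians(o["orientation"][2]);c=[x+dx*np.cos(a),y+dx*np.sin(a)];b=z-dz
    return c,b,[(circ([*c,b],.016),(0,255,0)),(circ([*c,b+.0345],.027),(0,255,255)),(circ([*c,b+.085],.042),(0,255,0))]
E
python3 - <<'E'
from look import *
S=cams.snapshot("side");T=cams.snapshot("top")
c,b,P=funnel(o);print(c,b);print(proj(S,[*c,b]),proj(T,[*c,b]))
X,Y=proj(S,[*c,b+.04])[0].astype(int);U,V=proj(T,[*c,b+.04])[0].astype(int)
cv2.imwrite("pics/f.png",np.hstack([crop(S,max(X-60,0),Y-45,120,90,pts=P),crop(T,U-60,V-45,120,90,pts=P)]))
E
```

```text
clock 14.4167
joint_pos [ 43.2756  15.1845  -1.3702  -0.0177 -73.4706  45.7606]
tool_pos [0.5695 0.273  0.2802]
orientation [179.9945   0.03    -0.9689]
force [ 0.5048 -0.3049 -1.9298]
opening 0.014012384319077937
[np.float64(0.6435303569849411), np.float64(0.271709647468679)] 0.21570486124714094
[[187.818  228.5483]] [[175.9184 148.5422]]
```

View pics/f.png

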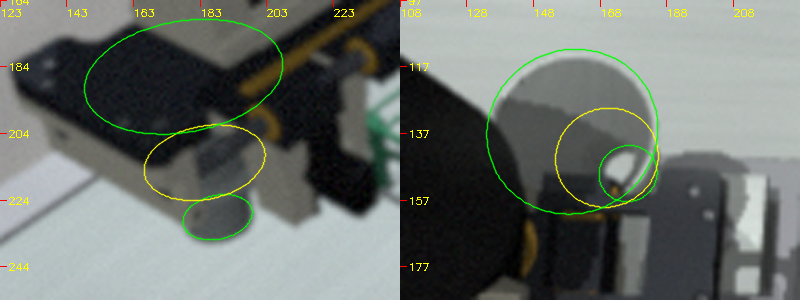

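The funnel hangs level: the side view shows the spout where predicted, and in the top view the see-through in the spout lies where a level one would. Carrying it across, with the spout end at 0.216.

Call:
jog_arm(
  motion=[
    {"offset": [0, 3, 0], "roll": 0, "hand": 2},
    {"offset": [-1, 10, 0], "roll": 0, "hand": 2},
    {"offset": [-3, 22, 0], "roll": 0, "hand": 2},
    {"offset": [-4, 38, 0], "roll": 0, "hand": 2},
    {"offset": [-7, 58, 0], "roll": 0, "hand": 2},
    {"offset": [-10, 82, 0], "roll": 0, "hand": 2},
    {"offset": [-13, 108, 0], "roll": 0, "hand": 2},
    {"offset": [-16, 135, 0], "roll": 0, "hand": 2},
    {"offset": [-19, 162, 0], "roll": 0, "hand": 2},
    {"offset": [-22, 189, 0], "roll": 0, "hand": 2},
    {"offset": [-26, 216, 0], "roll": 0, "hand": 2},
    {"offset": [-29, 243, 0], "roll": 0, "hand": 2},
    {"offset": [-32, 270, 0], "roll": 0, "hand": 2},
    {"offset": [-35, 297, 0], "roll": 0, "hand": 2},
    {"offset": [-38, 324, 0], "roll": 0, "hand": 2},
    {"offset": [-42, 351, 0], "roll": 0, "hand": 2},
    {"offset": [-45, 378, 0], "roll": 0, "hand": 2},
    {"offset": [-48, 404, 0], "roll": 0, "hand": 2},
    {"offset": [-51, 428, 0], "roll": 0, "hand": 2},
    {"offset": [-53, 450, 0], "roll": 0, "hand": 2},
  ],
)

```text
clock: 16.18
tool_pos: [0.5072, -0.1787, 0.281]
orientation: [180.0, -0.0, -1.0]
force: [0.7, -0.1, -0.8]
opening: 0.0138
```

Call:
jog_arm(
  motion=[
    {"offset": [-2, 20, 0], "roll": 0, "hand": 2},
    {"offset": [-4, 38, 0], "roll": 0, "hand": 2},
    {"offset": [-6, 54, 0], "roll": 0, "hand": 2},
    {"offset": [-8, 67, 0], "roll": 0, "hand": 2},
    {"offset": [-9, 77, 0], "roll": 0, "hand": 2},
    {"offset": [-10, 84, 0], "roll": 0, "hand": 2},
    {"offset": [-11, 88, 0], "roll": 0, "hand": 2},
    {"offset": [-11, 90, 0], "roll": 0, "hand": 2},
    {"offset": [-11, 90, 0], "roll": 0, "hand": 2},
    {"offset": [-11, 90, 0], "roll": 0, "hand": 2},
    {"offset": [-11, 90, 0], "roll": 0, "hand": 2},
  ],
)

```text
clock: 17.1
tool_pos: [0.4968, -0.2653, 0.2806]
orientation: [-180.0, -0.0, -0.9]
force: [-1.1, -0.3, -1.3]
opening: 0.0139
```

Run:
```python
from look import *
S=cams.snapshot("side");T=cams.snapshot("top")
c,b,P=funnel(o);print(c,b)
P.append((circ([.571,-.267,.17],.029),(0,0,255)))
X,Y=proj(S,[*c,b])[0].astype(int);U,V=proj(T,[*c,b+.04])[0].astype(int);print(X,Y,U,V)
cv2.imwrite("pics/g.png",np.hstack([crop(S,X-50,Y-50,100,100,400,400,P),crop(T,U-50,V-50,100,100,400,400,P)]))
```

```text
clock 17.1
joint_pos [ -8.196    8.5631  -9.8     -0.005  -71.6319  97.2749]
tool_pos [ 0.4968 -0.2653  0.2806]
orientation [-179.996    -0.0056   -0.9226]
force [-1.1006 -0.2505 -1.2812]
opening 0.013885057932065174
[np.float64(0.570840171666952), np.float64(-0.26650228620532956)] 0.21608511241610046
383 112 473 193
```

View pics/g.png

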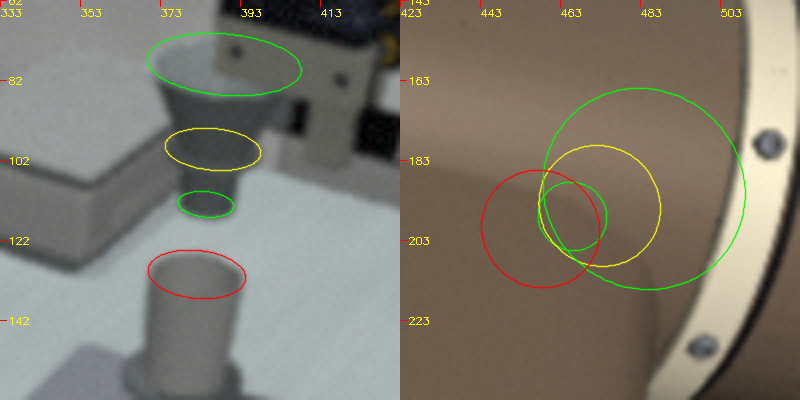

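The side view shows the funnel about 1 px (2 mm) towards -x of the prediction, and level. Correcting +2 mm in x and lowering 30 mm slowly.

Call:
jog_arm(
  motion=[
    {"offset": [0.5, 0, 0], "roll": 0, "hand": 2},
    {"offset": [1.5, 0, 2], "roll": 0, "hand": 2},
    {"offset": [2, 0, 5], "roll": 0, "hand": 2},
    {"offset": [2, 0, 9], "roll": 0, "hand": 2},
    {"offset": [2, 0, 13], "roll": 0, "hand": 2},
    {"offset": [2, 0, 17], "roll": 0, "hand": 2},
    {"offset": [2, 0, 21], "roll": 0, "hand": 2},
    {"offset": [2, 0, 25], "roll": 0, "hand": 2},
    {"offset": [2, 0, 28], "roll": 0, "hand": 2},
    {"offset": [2, 0, 29.5], "roll": 0, "hand": 2},
    {"offset": [2, 0, 30], "roll": 0, "hand": 2},
    {"offset": [2, 0, 30], "roll": 0, "hand": 2},
    {"offset": [2, 0, 30], "roll": 0, "hand": 2},
    {"offset": [2, 0, 30], "roll": 0, "hand": 2},
  ],
)

```text
clock: 18.37
tool_pos: [0.4988, -0.2659, 0.2508]
orientation: [180.0, -0.0, -1.0]
force: [1.1, 0.1, -0.9]
opening: 0.0137
```

Run:
```python
from look import *
S=cams.snapshot("side");pickle.dump(S,open("s2.pkl","wb"))
c,b,P=funnel(o,dx=.072,dz=.0651);print(c,b)
P.append((circ([.571,-.267,.17],.029),(0,0,255)))
X,Y=proj(S,[*c,b])[0].astype(int);print(X,Y)
cv2.imwrite("pics/k.png",crop(S,X-40,Y-50,80,90,533,600,P))
g=cv2.cvtColor(S["img"],cv2.COLOR_RGB2GRAY)
for r in (Y-6,Y-3,Y,Y+22,Y+28): print(r,X-25,g[r,X-25:X+25].tolist())
```

```text
clock 18.3667
joint_pos [ -8.2233   9.7421 -12.2853   0.0052 -67.9452  97.2593]
tool_pos [ 0.4988 -0.2659  0.2508]
orientation [179.9918  -0.0266  -0.9621]
force [ 1.1039  0.0734 -0.852 ]
opening 0.01374208193482873
[np.float64(0.5708252497376148), np.float64(-0.2671229294883702)] 0.18572657575835255
382 124
118 357 [64, 66, 66, 68, 67, 70, 66, 62, 60, 68, 82, 93, 100, 100, 102, 105, 109, 112, 103, 76, 52, 42, 45, 46, 47, 48, 47, 50, 48, 47, 47, 47, 57, 82, 108, 113, 116, 116, 117, 117, 117, 118, 119, 117, 119, 118, 119, 117, 117, 117]
121 357 [68, 68, 66, 65, 60, 64, 75, 89, 96, 99, 102, 105, 107, 111, 114, 117, 116, 114, 99, 70, 48, 44, 42, 45, 49, 51, 49, 49, 49, 50, 46, 49, 72, 98, 114, 119, 119, 120, 119, 122, 121, 119, 117, 118, 120, 117, 118, 117, 117, 120]
124 357 [60, 60, 64, 82, 94, 99, 99, 102, 105, 109, 114, 118, 119, 118, 118, 117, 119, 112, 96, 67, 49, 46, 47, 48, 49, 50, 49, 49, 46, 46, 49, 63, 90, 113, 120, 121, 119, 119, 120, 118, 119, 119, 119, 118, 119, 121, 120, 118, 119, 116]
146 357 [116, 116, 116, 117, 116, 114, 117, 115, 116, 117, 114, 101, 79, 65, 63, 68, 70, 72, 72, 74, 74, 76, 75, 76, 76, 78, 78, 76, 76, 74, 73, 71, 70, 77, 92, 110, 117, 117, 116, 116, 117, 115, 117, 119, 118, 119, 120, 118, 117, 117]
152 357 [88, 87, 86, 86, 87, 86, 82, 76, 70, 68, 65, 63, 60, 63, 66, 69, 71, 71, 73, 74, 75, 76, 76, 79, 77, 77, 74, 75, 73, 72, 71, 67, 69, 76, 90, 107, 114, 118, 117, 118, 117, 118, 117, 117, 117, 117, 117, 118, 120, 118]
```

View pics/k.png

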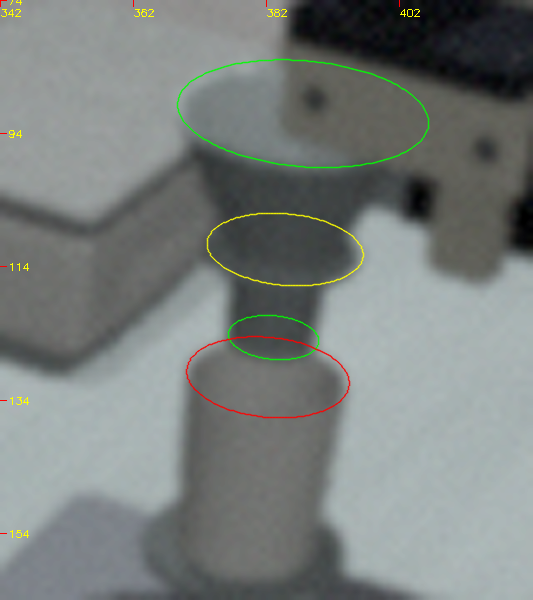

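The spout end outline agrees with the prediction to about half a pixel (0.1857, roughly 15.7 mm above the rim). It is centred over the tub to about 1–2 mm, and the collar and rim outlines show it level. Handing in.

```bash
python3 -c "
from plant import order;print(order.close_job())"
```

```text
the job is handed in; nothing more can be done
None
```

The empty tub stands on the scale pan, and the arm is holding the funnel over it by its handle. I handed the job in at about 18.4 s.

- **Tub:** after release, both cameras showed its rim within about 1 mm of the predicted place, upright and centred on the pan.
- **Funnel:** the spout end is at z ≈ 0.186 m. That is about 15–16 mm above the rim, taking the rim at 0.170 m from the stated sizes. The spout is centred on the tub to about 1–2 mm, and the funnel is level as far as the side view shows.
- **Forces and contact:** the wrist force read about 1–2 N while holding the funnel, and no reading suggested contact with the tub.
- **Lidded tubs:** I carried everything at least 40 mm above them. I did not re-measure their positions at the end.

**What disagreed**
- **Camera heights:** triangulated heights were off the stated ones by 4–6 mm for the tub and funnel, and 12 mm for the pan, where I had only weak data. I used the stated heights where the overlays agreed with them.
- **Funnel offset:** it sat about 2 mm off the prediction in x, which I corrected before lowering.
- **Final check:** the last check of the funnel used the side camera only, because the arm blocked the top view.

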